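# Line up the copy-nook supplies by height

### The arm

A 7-joint arm with a two-finger parallel gripper is mounted at the origin on a cart in front of the work surface, level with it; the furniture and walls round the work are solid. World frame = base frame: x ahead of the robot, y to its left, z up, the work surface at z = 0. Lengths are in m, angles in rad, forces in N, time in s.
With the tool pointing down it reaches from about 0.425 to 0.875 m from the base axis. Payload 8.4 kg.
Tool frame: the origin (TCP) lies at the very end of the fingers, on their centre line; the grasp point (between the pads) lies 19 mm behind it; z points along the fingers, x is the direction in which the jaws open and shut, and the axes are right-handed (so a half turn about z gives the same grasp; the last joint's range is limited). The gripper opens to 85 mm and grips with 20 to 120 N. Pads are 22 mm wide; open, the fingers measure 114 mm over their backs; the gripper's body (76 mm by 85 mm) begins 54 mm behind the grasp point. The pads swing forward as they close: fully open they stand 13 mm farther back than shut.
Start: joints at [-1.275, 0.333, 0.04, 1.465, -0.013, 1.343, -0.059], TCP at [0.25, 0.6, 0.231] pointing down, gripper open.
Joint ranges: [-2.58, 2.58], [-0.38, 2.09], [-1.3, 1.39], [0.25, 2.4], [-1.5, 4.64], [0.08, 2.09], [-2.65, 2.65]. Speed limits (rad/s): [2.22, 2.22, 2.79, 2.79, 3.14, 3.14, 3.14].

### API

Orientations are given as a 3x3 rotation matrix whose columns are the frame's x, y, z axes.
In Python, from bench import sense, optics, workorder gives the robot as it stands.
- The arm moves only by the tool drive_tool, never from a script. Its argument "plan" is a list of rows, each an object with "grip": the opening, from 0 (shut) to 1 (fully open); "travel": the shift along the tool's x, y, z in cm, a list of three; "spin": the turn about the tool's z in rad. In form: [{"grip": grip, "travel": [x, y, z], "spin": spin}, ...]. A call has 1 to 20 rows; each row is the pose to reach, as a shift and turn from the pose commanded when the call began, along the tool's axes at that moment; what a row does not reach only later rows make up. A row lasts 1/12 s, in which the tool goes at most 41.7 mm and 7.16 degrees, less where a joint would pass 70% of its speed; a pose out of reach is approached as far as the arm can. A call with a gripper value outside its range is refused whole. The fingers move at their own pace and stop on an object; "grip_force" is the grip in N (left out, the last holds). Time passes only in rows, so rows that repeat a pose let the fingers close. It gives the time, the measured TCP pose, the force and the opening at its end, in the units of the state.
- sense(): the state, without advancing time (a new reading comes with each control period).
- optics.grab_frame(name): name is "side" or "top"; returns the picture (420x560x3 uint8, red, green, blue); there is no depth.
- optics.get_calibration(name): a dict with "vertical_fov" (degrees; the focal length in pixels is half the picture's height over the tangent of half this angle, whatever the lens; pixels are square), "cx", "cy" (the principal point, pixels), "dist" ([k1, k2, p1, p2, k3] as OpenCV has them; the pictures are not rectified), "R" (3x3) and "t" (3): a world point X has camera coordinates R X + t. Camera axes: x right, y down, z forward; pixel columns grow to the right and rows downward; lengths in m; the calibration is good to about 2 mm. A picture is of the moment at which its call begins. get_calibration takes no time and is no camera call.
- workorder.finish_job(): hands the job in, once; it reports no verdict.
Trained networks look in the newest picture that a camera, given by its name, has taken for a name from the list of things; names that differ only in an ending like _2 or _b are one class to them, and where a whole thing is asked for, a point or a joint stands for the part that bears it (a point fixed in the world has none). Each returns a list of dicts, best first, with "confidence" (0 to 1); they miss things now and then, are a little off and sometimes report something else, mostly with a low value. They report only what shows in the picture. A call takes as long as a camera call. They do not tell look-alikes from the thing itself.
- optics.search_frame(camera, query): "point" ([x, y, z] in m, in the coordinates of the camera as it stood for that picture, good to about 4 mm: the middle of the surface that is visible of it).
- optics.masks_of(camera, query): "mask" (420x560 bool, what is visible of it).
- optics.mark_of(camera, query): "point" ([x, y, z] in m, in the coordinates of the camera as it stood for that picture, good to about 4 mm: a listed point, or the origin of a listed thing).
The state is a dict: "t": time; "joint_pos": joint angles; "dq": joint speeds; "tau": joint torques, N m; "tcp_pos": TCP position; "ee_rot": TCP orientation; "contact_force": force on the tool from outside, world axes, zero at the start; "ft_torque": the same for the moment, N m; "gripper_width": finger opening in m.
Only numpy, scipy, OpenCV 4.12 (cv2) and the standard library are available. Lean on these libraries where they do the work, as an engineer would, in place of code of your own. Each camera call takes 0.05 s, during which the arm holds its last target.

### The job

Tidy the four small supplies into a row on the cork pads in order of height, one in the middle of each pad, kept the way up it is now: the tallest on the pad next to the bookend, going down to the lowest at the sticky-note end. Leave the sticky notes where they lie.

Things in the scene. Friction and masses are not known exactly. Their poses are not given: they have to be found in the camera images.
- staple_box: small cardboard box of staples, pale with a dark band, lying flat: 36 mm (its x) x 52 mm (its y) x 18 mm high, Rigid; grasp across the 36 mm sides. Stands on the worktop in front of the strip; origin: centre of its underside, z up.
- clip_tub: round open grey dish of paper clips, 66 mm outer diameter, 34 mm high; grasp across the outside, or pinch the wall (about 8 to 12 mm thick). The clips are fixed in it. Stands on the worktop in front of the strip; origin: centre of its underside, z up.
- rubber_stamp: brown wooden stamp with a turned handle, 65 mm high; foot block 20 mm (its x) x 48 mm (its y) x 12 mm high, handle about 20 mm in diameter from there to the top, a little narrower at the waist; grasp the handle across x. Stands on the worktop in front of the strip; origin: centre of its underside, z up.
- glue_stick: upright cylindrical glue stick with a grey cap, 26 mm diameter, 88 mm high; the cap is fixed. Stands on the worktop in front of the strip; origin: centre of its underside, z up.
- pad_a: one of four identical square cork pads, 60 x 60 x 3 mm, fixed in a straight row, 76 mm from centre to centre, on an aluminium strip 64 mm wide; which place in the row it has varies. Well behind the row a wall cupboard overhangs, 0.56 m up. Origin: centre of its underside, 4 mm above the worktop; its top is 7 mm above the worktop. x points across the row, y along it, z up
- pad_b: one of four identical square cork pads, 60 x 60 x 3 mm, fixed in a straight row, 76 mm from centre to centre, on an aluminium strip 64 mm wide; which place in the row it has varies. Well behind the row a wall cupboard overhangs, 0.56 m up. Origin: centre of its underside, 4 mm above the worktop; its top is 7 mm above the worktop. x points across the row, y along it, z up
- pad_c: one of four identical square cork pads, 60 x 60 x 3 mm, fixed in a straight row, 76 mm from centre to centre, on an aluminium strip 64 mm wide; which place in the row it has varies. Well behind the row a wall cupboard overhangs, 0.56 m up. Origin: centre of its underside, 4 mm above the worktop; its top is 7 mm above the worktop. x points across the row, y along it, z up
- pad_d: one of four identical square cork pads, 60 x 60 x 3 mm, fixed in a straight row, 76 mm from centre to centre, on an aluminium strip 64 mm wide; which place in the row it has varies. Well behind the row a wall cupboard overhangs, 0.56 m up. Origin: centre of its underside, 4 mm above the worktop; its top is 7 mm above the worktop. x points across the row, y along it, z up
- bookend: dark steel bookend, fixed: upright plate 70 mm across the row, 4 mm thick, top at 85 mm, in the middle of a flat foot 70 x 50 mm, 3 mm high. Stands in line with the row beyond one end (either one), its centre 75 mm from the centre of the nearest pad. Origin: centre of its underside
- sticky_notes: loose pad of pale yellow sticky notes, 76 x 77 x 17 mm, lying in line with the row beyond the far end from the bookend, its centre 75 mm from the nearest pad's. To be left where it is. Origin: centre of its underside
Things that resemble listed ones, but are neither listed nor needed, are in the scene too. Of the things shaped like the glue_stick, the grey one is meant.

How it is judged:
At the end, for the whole second after the job is handed in: Counted from the bookend, the glue stick, the rubber stamp, the clip tub and the staple box stand on the first, second, third and fourth pad, each within 13 mm of its pad's centre, resting on the pad, upright within 0.12 rad, released and at rest ((horizontal distance between glue_stick and pad_a below 0.013 m or horizontal distance between glue_stick and pad_b below 0.013 m or horizontal distance between glue_stick and pad_c below 0.013 m or horizontal distance between glue_stick and pad_d below 0.013 m) and horizontal distance between glue_stick and bookend between 0.045 and 0.105 m and height (world z) of each of glue_stick, rubber_stamp, clip_tub, staple_box below 0.011 m and angle between each of glue_stick, rubber_stamp, clip_tub, staple_box's own z axis and vertical below 0.12 rad and linear speed of each of glue_stick, rubber_stamp, clip_tub, staple_box below 0.02 m/s and contact force between each of glue_stick, rubber_stamp, clip_tub, staple_box and the fingers below 0.05 N and (horizontal distance between rubber_stamp and pad_a below 0.013 m or horizontal distance between rubber_stamp and pad_b below 0.013 m or horizontal distance between rubber_stamp and pad_c below 0.013 m or horizontal distance between rubber_stamp and pad_d below 0.013 m) and horizontal distance between rubber_stamp and bookend between 0.121 and 0.181 m and (horizontal distance between clip_tub and pad_a below 0.013 m or horizontal distance between clip_tub and pad_b below 0.013 m or horizontal distance between clip_tub and pad_c below 0.013 m or horizontal distance between clip_tub and pad_d below 0.013 m) and horizontal distance between clip_tub and bookend between 0.197 and 0.257 m and (horizontal distance between staple_box and pad_a below 0.013 m or horizontal distance between staple_box and pad_b below 0.013 m or horizontal distance between staple_box and pad_c below 0.013 m or horizontal distance between staple_box and pad_d below 0.013 m) and horizontal distance between staple_box and bookend between 0.273 and 0.333 m); the robot touches nothing.
It fails at once if the sticky notes are shifted by more than 20 mm (distance of sticky_notes from where it was at the start of the episode above 0.02 m).
It also fails if it takes over 96 s, if anything falls off the work surface, if the arm or the gripper's body presses on something with over 40 N, if the wrist force passes 120 N, or if a joint passes its speed limit or range.

## Working session

There is one attempt and no reset: what is moved stays moved. The work goes in short steps, Python scripts to look and compute and a tool call to move; the robot and the scene stay as the last step left them, time stands still between calls to the robot, and variables do not carry over. Pictures are saved under pics/ and viewed, and the job is handed in when it is done.

Besides the shell and the picture viewer there is one more tool, called after "Emit:" as name([rows], argument=value, ...), one row to a line, values as JSON. drive_tool: Moves the arm, as the interface text tells. Its arguments: {"type":"object","properties":{"plan":{"type":"array"},"grip_force":{"type":"number"}},"required":["plan"]}

```bash
mkdir -p pics; ls
cat > h.py <<'E'
import numpy as np, cv2, json
from bench import sense, optics, workorder
def cal(n):
    c=optics.get_calibration(n); f=210/np.tan(np.radians(c["vertical_fov"])/2)
    K=np.array([[f,0,c["cx"]],[0,f,c["cy"]],[0,0,1.]])
    return K,np.array(c["dist"],float),np.array(c["R"]),np.array(c["t"])
def snap(n,name):
    im=optics.grab_frame(n); cv2.imwrite(f"pics/{name}.png",im[:,:,::-1]); return im
def px2w(n,uv,z):
    K,d,R,t=cal(n)
    p=cv2.undistortPoints(np.array(uv,float).reshape(-1,1,2),K,d).reshape(-1,2)
    r=np.c_[p,np.ones(len(p))]@R; o=-R.T@t
    return o+r*((z-o[2])/r[:,2])[:,None]
def w2px(n,X):
    K,d,R,t=cal(n)
    return cv2.projectPoints(np.array(X,float).reshape(-1,1,3),cv2.Rodrigues(R)[0],t,K,d)[0].reshape(-1,2)
def c2w(n,p):
    K,d,R,t=cal(n); return R.T@(np.array(p)-t)
E
python3 - <<'E'
from h import *
np.set_printoptions(precision=4,suppress=True)
for n in("top","side"):
    snap(n,n+"0"); K,d,R,t=cal(n); print(n,K[0,0],d,"pos",-R.T@t,"fwd",R[2])
s=sense(); print(s["t"],s["tcp_pos"],s["ee_rot"],s["gripper_width"])
for n in("top","side"):
  for q in("staple_box","clip_tub","rubber_stamp","glue_stick","pad_a","bookend","sticky_notes"):
    for r in optics.mark_of(n,q): print(n,q,round(r["confidence"],2),c2w(n,r["point"]))
E
```

```text
pics
top 388.8323683423163 [-0.0772  0.      0.      0.      0.    ] pos [ 0.4484 -0.1625  1.0193] fwd [ 0.0759 -0.005  -0.9971]
side 452.0132256776179 [-0.0973  0.      0.      0.      0.    ] pos [ 0.0683 -0.5514  0.8122] fwd [ 0.4505  0.3997 -0.7983]
0.1 [0.2499 0.5996 0.2305] [[ 0.3846  0.9231 -0.0005]
 [ 0.9231 -0.3846 -0.0014]
 [-0.0014  0.0001 -1.    ]] 0.0857200312005694
top staple_box 0.74 [ 0.4528 -0.216   0.0017]
top staple_box 0.66 [ 0.4482  0.04   -0.0014]
top clip_tub 0.6 [ 0.4484  0.0379 -0.0002]
top rubber_stamp 0.72 [ 0.4504 -0.3475  0.0008]
top glue_stick 0.7 [ 0.5704  0.1026 -0.0021]
top glue_stick 0.59 [ 0.5542 -0.4459 -0.0005]
top glue_stick 0.52 [ 0.4552 -0.0762 -0.003 ]
top pad_a 0.91 [ 0.5393 -0.0612  0.0033]
top pad_a 0.61 [ 0.5439 -0.2153  0.0039]
top pad_a 0.57 [ 0.5369 -0.14    0.0049]
top bookend 0.58 [ 0.5498 -0.3676 -0.0014]
top bookend 0.37 [ 0.4502 -0.2147  0.0016]
top sticky_notes 0.87 [0.5348 0.0129 0.0035]
side staple_box 0.8 [ 0.4521 -0.2123 -0.0003]
side clip_tub 0.87 [ 0.4499  0.0385 -0.0019]
side rubber_stamp 0.94 [ 0.4519 -0.3495 -0.0001]
side glue_stick 0.94 [ 0.5559 -0.4495 -0.0022]
side glue_stick 0.74 [ 0.568   0.103  -0.0033]
side glue_stick 0.68 [ 0.4502 -0.081  -0.0025]
side glue_stick 0.24 [ 0.4491 -0.3482  0.0007]
side pad_a 0.84 [ 0.5408 -0.2161  0.004 ]
side pad_a 0.82 [ 0.5451 -0.14    0.0026]
side pad_a 0.75 [ 0.5331 -0.0642  0.0037]
side pad_a 0.59 [ 0.5435 -0.2913  0.0037]
side bookend 0.98 [ 0.5435 -0.3663 -0.0031]
side sticky_notes 0.95 [ 0.5324  0.011  -0.0003]
```

View pics/top0.png

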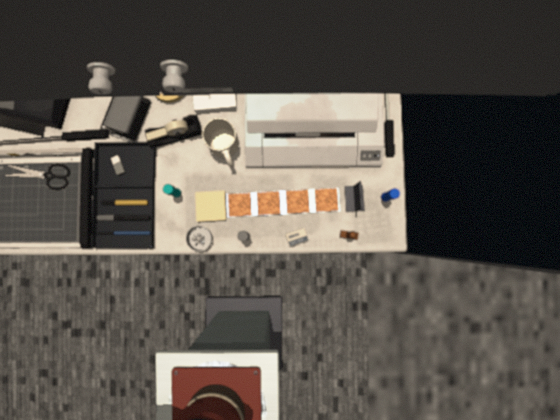

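View pics/side0.png

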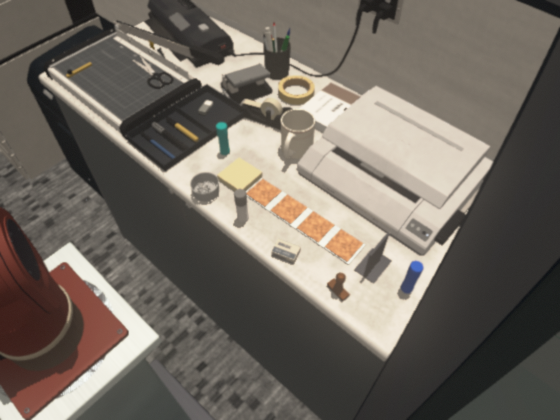

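```bash
python3 - <<'E'
import cv2
a=cv2.imread("pics/top0.png")[150:260,150:420]; cv2.imwrite("pics/topz.png",cv2.resize(a,None,fx=2.96,fy=2.96,interpolation=cv2.INTER_CUBIC))
a=cv2.imread("pics/side0.png")[165:315,180:440]; cv2.imwrite("pics/sidez.png",cv2.resize(a,None,fx=3,fy=3,interpolation=cv2.INTER_CUBIC))
E
python3 - <<'E'
from h import *
np.set_printoptions(precision=4,suppress=True)
K=cal
for n in("top","side"):
  for q,z in(("staple_box",.018),("clip_tub",.034),("rubber_stamp",.012),("glue_stick",.088),("pad_a",.007),("sticky_notes",.017)):
    for r in optics.masks_of(n,q):
        m=r["mask"].astype(np.uint8); c=np.argwhere(m)[:,::-1].astype(float)
        w=px2w(n,c,z); W=w[:,:2]; mu=W.mean(0); e,v=np.linalg.eigh(np.cov((W-mu).T)); 
        print(n,q,round(r["confidence"],2),m.sum(),"c",mu,"ext",W.min(0),W.max(0),"long",np.degrees(np.arctan2(v[1,1],v[0,1])).round(1),np.sqrt(e*12))
E
```

```text
top staple_box 0.8 296 c [ 0.4501 -0.2122] ext [ 0.429  -0.2413] [ 0.4724 -0.1822] long 102.9 [0.0357 0.0535]
top clip_tub 0.6 551 c [0.4498 0.038 ] ext [0.4165 0.003 ] [0.4824 0.0718] long 98.8 [0.0573 0.0595]
top glue_stick 0.57 186 c [0.5653 0.094 ] ext [0.5486 0.0694] [0.5831 0.1161] long 67.4 [0.0235 0.0462]
top glue_stick 0.51 186 c [ 0.548  -0.4367] ext [ 0.5334 -0.4618] [ 0.5626 -0.4144] long 109.3 [0.0234 0.0463]
top pad_a 0.93 514 c [ 0.5417 -0.2144] ext [ 0.5119 -0.2438] [ 0.5722 -0.1838] long 145.4 [0.059  0.0598]
top pad_a 0.85 542 c [ 0.5381 -0.139 ] ext [ 0.5076 -0.1704] [ 0.568  -0.1077] long 69.4 [0.0597 0.062 ]
top pad_a 0.79 499 c [ 0.5448 -0.2891] ext [ 0.5161 -0.3199] [ 0.5744 -0.2596] long 52.1 [0.0569 0.0595]
top pad_a 0.78 495 c [ 0.5348 -0.0637] ext [ 0.5055 -0.092 ] [ 0.5658 -0.0344] long -167.2 [0.0567 0.0595]
top sticky_notes 0.96 875 c [0.5326 0.0087] ext [ 0.493  -0.0305] [0.5733 0.0477] long 117.4 [0.075 0.079]
top sticky_notes 0.54 553 c [ 0.5372 -0.1384] ext [ 0.5066 -0.1702] [ 0.5669 -0.1057] long -135.7 [0.0583 0.0631]
side staple_box 0.91 432 c [ 0
[... 797 characters left out ...]
75 -0.2732] [ 0.4358 -0.2191] long 104.0 [0.0402 0.0485]
side glue_stick 0.56 316 c [0.5395 0.0653] ext [0.5048 0.0219] [0.5769 0.11  ] long 53.0 [0.0237 0.1007]
side pad_a 0.89 593 c [ 0.5364 -0.1428] ext [ 0.5052 -0.1729] [ 0.5694 -0.1112] long 167.3 [0.0611 0.0618]
side pad_a 0.75 667 c [ 0.544  -0.2929] ext [ 0.5124 -0.3229] [ 0.575  -0.2627] long 161.5 [0.0594 0.0609]
side pad_a 0.61 589 c [ 0.5405 -0.2173] ext [ 0.5096 -0.2465] [ 0.5718 -0.1874] long 145.6 [0.0574 0.0604]
side pad_a 0.31 863 c [ 0.5536 -0.3665] ext [ 0.5077 -0.3938] [ 0.6309 -0.3428] long -167.6 [0.0468 0.1016]
side sticky_notes 0.67 968 c [0.5274 0.0065] ext [ 0.481  -0.0399] [0.5713 0.0524] long 120.2 [0.0835 0.085 ]
```

View pics/topz.png

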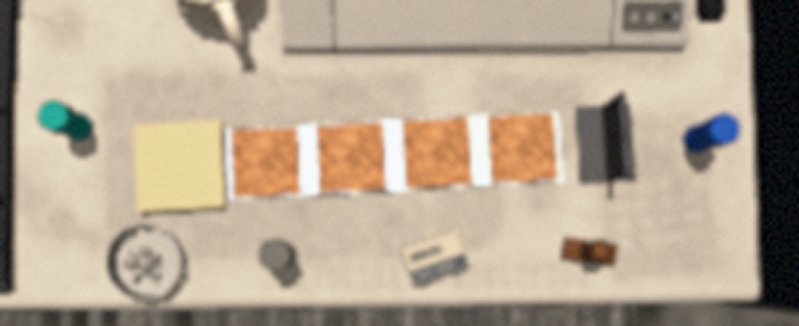

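View pics/sidez.png

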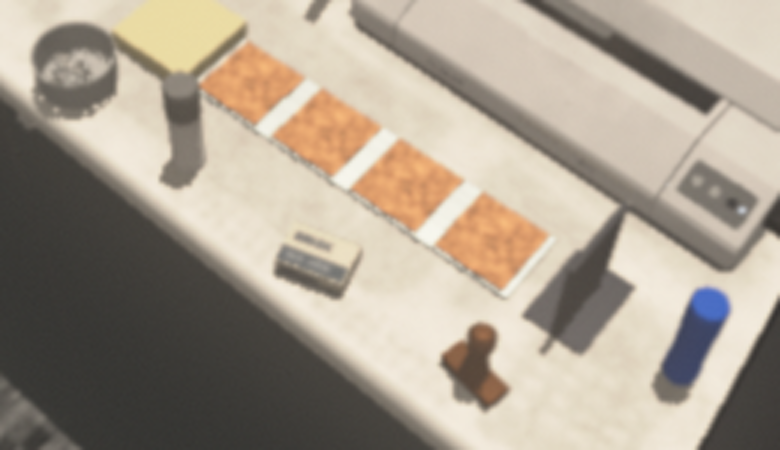

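```bash
cat > fit.py <<'E'
from h import *
from scipy.optimize import minimize
np.set_printoptions(precision=4,suppress=True)
def boxpts(sx,sy,h): return np.array([[a*sx/2,b*sy/2,c] for a in(-1,1) for b in(-1,1) for c in(0,h)])
def cyl(r,z0,z1): 
    t=np.linspace(0,2*np.pi,40); return np.array([[r*np.cos(a),r*np.sin(a),z] for a in t for z in(z0,z1)])
M={"staple_box":[boxpts(.036,.052,.018)],"rubber_stamp":[boxpts(.020,.048,.012),cyl(.010,.012,.065)],"glue_stick":[cyl(.013,0,.088)],"clip_tub":[cyl(.033,0,.034)]}
S=8
def rend(n,q,p,z0=0):
    im=np.zeros((420,560),np.float32); c,s=np.cos(p[2]),np.sin(p[2]); R=np.array([[c,-s,0],[s,c,0],[0,0,1]])
    pts=[w2px(n,P@R.T+[p[0],p[1],z0]) for P in M[q]]
    a=np.vstack(pts); u0=np.floor(a.min(0))-12; sz=(np.ceil(a.max(0))-u0+12).astype(int)
    big=np.zeros((sz[1]*S,sz[0]*S),np.uint8)
    for x in pts: cv2.fillConvexPoly(big,cv2.convexHull(np.round((x-u0+.5)*S).astype(np.int32)),255)
    sm=cv2.resize(big,(int(sz[0]),int(sz[1])),interpolation=cv2.INTER_AREA)/255.
    x0,y0=u0.astype(int); 
    ys=slice(max(y0,0),min(y0+sz[1],420)); xs=slice(max(x0,0),min(x0+sz[0],560))
    im[ys,xs]=sm[ys.start-y0:ys.stop-y0,xs.start-x0:xs.stop-x0]; return im
def fit(views,q,p0,yaws,z0=0):
    ms={n:m for n,m in views.items()}
    def cost(p): 
        P=[p[0],p[1],p[2]/10]
        return sum(np.abs(rend(n,q,P,z0)-m).sum()/m.sum() for n,m in ms.items())
    best=None
    for y in yaws:
        r=minimize(cost,[p0[0],p0[1],y*10],method="Nelder-Mead",options=dict(initial_simplex=np.array([p0+[y*10]]*4)+np.array([[0,0,0],[.01,0,0],[0,.01,0],[0,0,3]]),xatol=1e-4,fatol=1e-4))
        if best is None or r.fun<best.fun: best=r
    return best.x/[1,1,10],best.fun
def getmask(n,q,near,dpix=20,z=0):
    best=None
    for r in optics.masks_of(n,q):
        m=r["mask"]; 
        if m.sum()<40: continue
        c=np.argwhere(m).mean(0)[::-1]; d=np.linalg.norm(c-w2px(n,[near[0],near[1],z])[0])
        if d<dpix and (best is None or r["confidence"]>best[0]): best=(r["confidence"],m)
    return None if best is None else best[1].astype(float)
E
python3 - <<'E'
from fit import *
for q,p,y in(("staple_box",[.451,-.213],[0,.3]),("rubber_stamp",[.451,-.348],[-.3,0,.3]),("glue_stick",[.452,-.079],[0]),("clip_tub",[.449,.038],[0])):
    ms={}
    for n in("top","side"):
        m=getmask(n,q,p,z=.02)
        if m is None: print("no",n,q); continue
        ms[n]=m; print(n,q,*fit({n:m},q,p,y))
    if len(ms)==2: print("both",q,*fit(ms,q,p,y))
s=sense();print(s["t"])
E
```

```text
top staple_box [ 0.4503 -0.2124  0.3183] 0.09830418600373574
side staple_box [ 0.4482 -0.2126  0.3545] 0.1518246205997895
both staple_box [ 0.4498 -0.2123  0.3217] 0.26921431321997547
no top rubber_stamp
side rubber_stamp [ 0.4529 -0.3499 -0.1768] 0.11109773834209766
no top glue_stick
side glue_stick [ 0.452  -0.0801  0.0921] 0.07640333283486184
top clip_tub [0.45   0.0403 0.0711] 0.0864595570981827
side clip_tub [ 0.4494  0.0417 -0.1318] 0.10653783241689463
both clip_tub [0.4499 0.0406 0.0123] 0.19762213394645295
1.8
```

```bash
cat > mv.py <<'E'
from h import *
import sys
def main(wps):
    s=sense(); p=np.array(s["tcp_pos"]); R=np.array(s["ee_rot"])
    a0=np.arctan2(R[1,0],R[0,0])
    print("t",round(s["t"],2),"tcp",p.round(4),"a",a0.round(3),"tilt",np.arccos(-R[2,2]).round(4),"w",round(s["gripper_width"],4),"F",np.round(s["contact_force"],1),"j",np.round(s["joint_pos"],2))
    for x,y,z,a in wps:
        d=R.T@(np.array([x,y,z])-p)*100
        print((x,y,z,a),"travel",d.round(2),"spin",round((a0-a+np.pi)%(2*np.pi)-np.pi,3))
main([tuple(map(float,a.split(","))) for a in sys.argv[1:]])
E
python3 mv.py .45,.2,.23,0.04 .453,-.0785,.16,.04
```

```text
t 1.8 tcp [0.25   0.6    0.2313] a 1.176 tilt 0.0 w 0.0853 F [-0.5 -0.6  1. ] j [-1.28  0.33  0.04  1.47 -0.01  1.34 -0.06]
(0.45, 0.2, 0.23, 0.04) travel [-29.23  33.84   0.13] spin 1.136
(0.453, -0.0785, 0.16, 0.04) travel [-54.82  44.83   7.13] spin 1.136
```

Emit:
drive_tool([
  {"grip":1,"travel":[-29.2,33.8,0],"spin":1.136},
  {"grip":1,"travel":[-29.2,33.8,0],"spin":1.136},
  {"grip":1,"travel":[-29.2,33.8,0],"spin":1.136},
  {"grip":1,"travel":[-29.2,33.8,0],"spin":1.136},
  {"grip":1,"travel":[-29.2,33.8,0],"spin":1.136},
  {"grip":1,"travel":[-29.2,33.8,0],"spin":1.136},
  {"grip":1,"travel":[-29.2,33.8,0],"spin":1.136},
  {"grip":1,"travel":[-29.2,33.8,0],"spin":1.136},
  {"grip":1,"travel":[-29.2,33.8,0],"spin":1.136},
  {"grip":1,"travel":[-29.2,33.8,0],"spin":1.136},
  {"grip":1,"travel":[-29.2,33.8,0],"spin":1.136},
  {"grip":1,"travel":[-54.8,44.8,7.1],"spin":1.136},
  {"grip":1,"travel":[-54.8,44.8,7.1],"spin":1.136},
  {"grip":1,"travel":[-54.8,44.8,7.1],"spin":1.136},
  {"grip":1,"travel":[-54.8,44.8,7.1],"spin":1.136},
  {"grip":1,"travel":[-54.8,44.8,7.1],"spin":1.136},
  {"grip":1,"travel":[-54.8,44.8,7.1],"spin":1.136},
  {"grip":1,"travel":[-54.8,44.8,7.1],"spin":1.136},
  {"grip":1,"travel":[-54.8,44.8,7.1],"spin":1.136},
  {"grip":1,"travel":[-54.8,44.8,7.1],"spin":1.136},
], grip_force=40)

```text
t: 3.47
tcp_pos: [0.4523, -0.0802, 0.1601]
ee_rot: [[0.999, 0.035, -0.0], [0.035, -0.999, 0.0], [-0.0, -0.0, -1.0]]
contact_force: [0.1, 0.7, 0.2]
gripper_width: 0.0851
```

```bash
python3 mv.py .453,-.0785,.16,.04 .453,-.0785,.034,.04
python3 - <<'E'
from h import *
a=snap("top","t1");a=snap("side","s1")
E
```

```text
t 3.47 tcp [ 0.4523 -0.0802  0.1601] a 0.035 tilt 0.0004 w 0.0851 F [0.1 0.7 0.2] j [-0.66 -0.04  0.73  2.03  0.03  1.14  0.1 ]
(0.453, -0.0785, 0.16, 0.04) travel [ 0.08 -0.17  0.01] spin -0.005
(0.453, -0.0785, 0.034, 0.04) travel [ 0.08 -0.16 12.61] spin -0.005
```

View pics/s1.png

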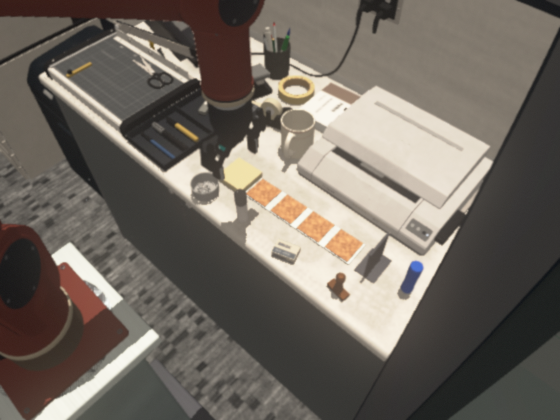

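Emit:
drive_tool([
  {"grip":1,"travel":[0.1,-0.1,4],"spin":0},
  {"grip":1,"travel":[0.1,-0.1,7],"spin":0},
  {"grip":1,"travel":[0.1,-0.1,10],"spin":0},
  {"grip":1,"travel":[0.1,-0.1,12.6],"spin":0},
  {"grip":1,"travel":[0.1,-0.1,12.6],"spin":0},
  {"grip":0,"travel":[0.1,-0.1,12.6],"spin":0},
  {"grip":0,"travel":[0.1,-0.1,12.6],"spin":0},
  {"grip":0,"travel":[0.1,-0.1,12.6],"spin":0},
  {"grip":0,"travel":[0.1,-0.1,12.6],"spin":0},
  {"grip":0,"travel":[0.1,-0.1,12.6],"spin":0},
  {"grip":0,"travel":[0.1,-0.1,12.6],"spin":0},
  {"grip":0,"travel":[0.1,-0.1,12.6],"spin":0},
  {"grip":0,"travel":[0.1,-0.1,12.6],"spin":0},
  {"grip":0,"travel":[0.1,-0.1,12.6],"spin":0},
  {"grip":0,"travel":[0.1,-0.1,12.6],"spin":0},
])

```text
t: 4.82
tcp_pos: [0.4545, -0.0769, 0.0353]
ee_rot: [[0.999, 0.04, 0.001], [0.04, -0.999, 0.001], [0.002, -0.001, -1.0]]
contact_force: [-1.8, 0.6, 8.7]
gripper_width: 0.0252
```

```bash
python3 mv.py
python3 - <<'E'
from h import *
a=snap("top","t2");a=snap("side","s2")
cv2.imwrite("pics/s2z.png",cv2.resize(a[100:300,150:410,::-1],None,fx=3,fy=3,interpolation=cv2.INTER_CUBIC))
E
```

```text
t 4.82 tcp [ 0.4545 -0.0769  0.0353] a 0.04 tilt 0.0017 w 0.0252 F [-1.8  0.6  8.7] j [-0.61  0.19  0.74  2.15 -0.17  0.85  0.28]
```

View pics/s2z.png

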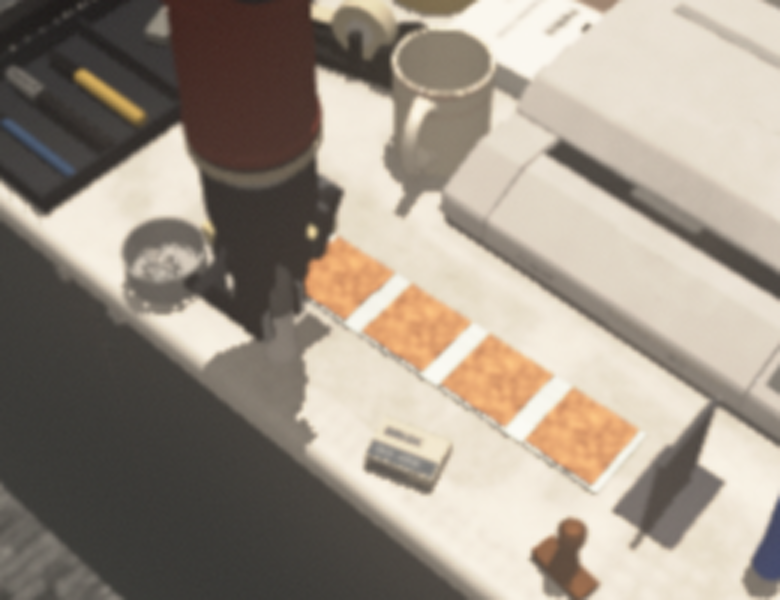

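```bash
python3 mv.py .4545,-.0769,.12,.04 .5444,-.2895,.12,.04 .5444,-.2895,.0435,.04
```

```text
t 4.92 tcp [ 0.4545 -0.077   0.0353] a 0.04 tilt 0.0017 w 0.0255 F [-2.   1.3  8.7] j [-0.61  0.19  0.74  2.15 -0.17  0.85  0.28]
(0.4545, -0.0769, 0.12, 0.04) travel [ 0.01 -0.01 -8.47] spin -0.0
(0.5444, -0.2895, 0.12, 0.04) travel [ 8.14 21.59 -8.47] spin -0.0
(0.5444, -0.2895, 0.0435, 0.04) travel [ 8.13 21.59 -0.82] spin -0.0
```

Emit:
drive_tool([
  {"grip":0,"travel":[0,0,-3],"spin":0},
  {"grip":0,"travel":[0,0,-6],"spin":0},
  {"grip":0,"travel":[0,0,-8.5],"spin":0},
  {"grip":0,"travel":[1.2,3,-8.5],"spin":0},
  {"grip":0,"travel":[2.3,6,-8.5],"spin":0},
  {"grip":0,"travel":[3.5,9,-8.5],"spin":0},
  {"grip":0,"travel":[4.6,12,-8.5],"spin":0},
  {"grip":0,"travel":[5.8,15,-8.5],"spin":0},
  {"grip":0,"travel":[7,18,-8.5],"spin":0},
  {"grip":0,"travel":[8.1,21.6,-8.5],"spin":0},
  {"grip":0,"travel":[8.1,21.6,-8.5],"spin":0},
  {"grip":0,"travel":[8.1,21.6,-8.5],"spin":0},
  {"grip":0,"travel":[8.1,21.6,-6],"spin":0},
  {"grip":0,"travel":[8.1,21.6,-4],"spin":0},
  {"grip":0,"travel":[8.1,21.6,-3],"spin":0},
  {"grip":0,"travel":[8.1,21.6,-3],"spin":0},
  {"grip":0,"travel":[8.1,21.6,-3],"spin":0},
])

```text
t: 6.33
tcp_pos: [0.5433, -0.2889, 0.0646]
ee_rot: [[0.999, 0.041, -0.0], [0.041, -0.999, 0.0], [-0.0, -0.0, -1.0]]
contact_force: [0.3, -0.6, 0.4]
gripper_width: 0.025
```

```bash
python3 mv.py .5444,-.2895,.0435,.04
python3 - <<'E'
from h import *
a=snap("top","t3");b=snap("side","s3")
cv2.imwrite("pics/s3z.png",cv2.resize(b[170:320,230:450,::-1],None,fx=3.5,fy=3.5,interpolation=cv2.INTER_CUBIC))
E
```

```text
t 6.33 tcp [ 0.5433 -0.2889  0.0646] a 0.041 tilt 0.0006 w 0.025 F [ 0.3 -0.6  0.4] j [-0.19  0.51  0.79  1.76 -0.41  1.04  0.78]
(0.5444, -0.2895, 0.0435, 0.04) travel [0.11 0.07 2.11] spin 0.001
```

View pics/s3z.png

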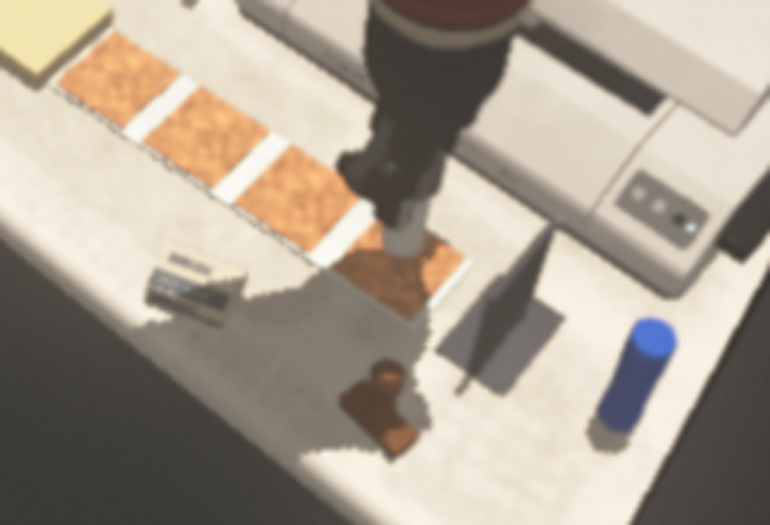

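Emit:
drive_tool([
  {"grip":0,"travel":[0.1,0.1,1],"spin":0},
  {"grip":0,"travel":[0.1,0.1,1.7],"spin":0},
  {"grip":0,"travel":[0.1,0.1,2.0],"spin":0},
  {"grip":0,"travel":[0.1,0.1,2.15],"spin":0},
  {"grip":0,"travel":[0.1,0.1,2.2],"spin":0},
  {"grip":0,"travel":[0.1,0.1,2.2],"spin":0},
])

```text
t: 6.93
tcp_pos: [0.5441, -0.2907, 0.0425]
ee_rot: [[0.999, 0.04, -0.0], [0.04, -0.999, 0.0], [-0.0, -0.0, -1.0]]
contact_force: [-1.6, 0.6, 2.4]
gripper_width: 0.0252
```

Touching lightly; release and rise.

Emit:
drive_tool([
  {"grip":0.2,"travel":[0,0,0],"spin":0},
  {"grip":0.5,"travel":[0,0,0],"spin":0},
  {"grip":0.8,"travel":[0,0,0],"spin":0},
  {"grip":0.8,"travel":[0,0,0],"spin":0},
  {"grip":0.8,"travel":[0,0,0],"spin":0},
  {"grip":0.8,"travel":[0,0,0],"spin":0},
  {"grip":0.8,"travel":[0,0,-3],"spin":0},
  {"grip":0.8,"travel":[0,0,-6],"spin":0},
  {"grip":0.8,"travel":[0,0,-9],"spin":0},
  {"grip":0.8,"travel":[0,0,-9],"spin":0},
])

```text
t: 7.77
tcp_pos: [0.5467, -0.2927, 0.1381]
ee_rot: [[0.999, 0.039, 0.007], [0.039, -0.999, -0.003], [0.007, 0.003, -1.0]]
contact_force: [1.0, -1.1, 0.1]
gripper_width: 0.0681
```

```bash
python3 mv.py .452,-.349,.13,-.177  .452,-.349,.022,-.177
python3 - <<'E'
from h import *
a=snap("top","t4");b=snap("side","s4")
cv2.imwrite("pics/s4z.png",cv2.resize(b[170:320,230:450,::-1],None,fx=3.5,fy=3.5,interpolation=cv2.INTER_CUBIC))
E
```

```text
t 7.77 tcp [ 0.5467 -0.2927  0.1381] a 0.039 tilt 0.0078 w 0.0681 F [ 1.  -1.1  0.1] j [-0.23  0.43  0.84  1.7  -0.35  1.16  0.74]
(0.452, -0.349, 0.13, -0.177) travel [-9.69  5.25  0.76] spin 0.216
(0.452, -0.349, 0.022, -0.177) travel [-9.76  5.22 11.56] spin 0.216
```

View pics/s4z.png

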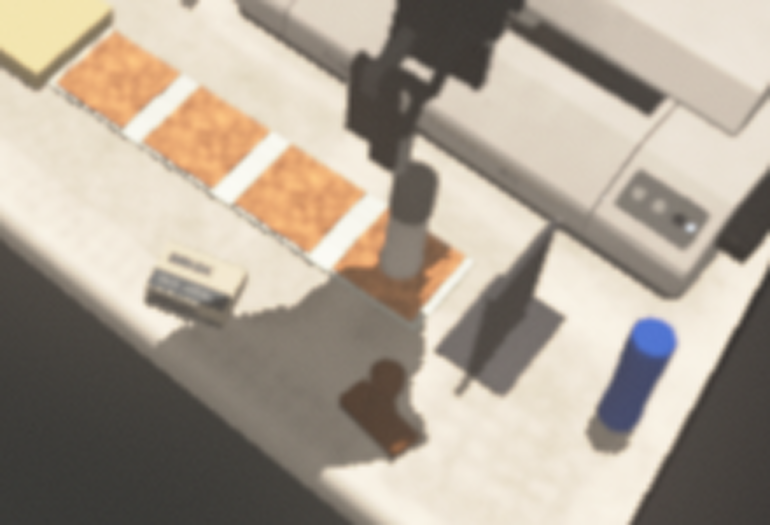

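Emit:
drive_tool([
  {"grip":0.8,"travel":[-3,1.5,0],"spin":0.1},
  {"grip":0.8,"travel":[-6,3.3,0],"spin":0.2},
  {"grip":0.8,"travel":[-9.7,5.2,0.8],"spin":0.216},
  {"grip":0.8,"travel":[-9.7,5.2,0.8],"spin":0.216},
  {"grip":0.8,"travel":[-9.7,5.2,0.8],"spin":0.216},
  {"grip":0.8,"travel":[-9.7,5.2,0.8],"spin":0.216},
  {"grip":0.8,"travel":[-9.7,5.2,0.8],"spin":0.216},
])

```text
t: 8.45
tcp_pos: [0.4504, -0.3455, 0.1238]
ee_rot: [[0.985, -0.173, -0.001], [-0.173, -0.985, 0.0], [-0.001, -0.0, -1.0]]
contact_force: [-0.2, -0.1, -0.4]
gripper_width: 0.068
```

```bash
python3 mv.py .452,-.349,.13,-.177  .452,-.349,.024,-.177
python3 - <<'E'
from fit import *
a=snap("top","t5");b=snap("side","s5")
m=getmask("side","rubber_stamp",[.451,-.348],z=.02)
if m is not None: print("stamp",fit({"side":m},"rubber_stamp",[.452,-.349],[-.2,0]))
m=getmask("side","glue_stick",[.544,-.291],z=.05)
if m is not None: print("glue",fit({"side":m},"glue_stick",[.544,-.291],[0],.007))
for r in optics.mark_of("side","pad_a"): print(round(r["confidence"],2),c2w("side",r["point"]))
E
```

```text
t 8.45 tcp [ 0.4504 -0.3455  0.1238] a -0.174 tilt 0.0007 w 0.068 F [-0.2 -0.1 -0.4] j [-0.19  0.35  0.93  1.83 -0.32  1.11  0.68]
(0.452, -0.349, 0.13, -0.177) travel [ 0.22  0.32 -0.62] spin 0.003
(0.452, -0.349, 0.024, -0.177) travel [0.22 0.32 9.98] spin 0.003
stamp (array([ 0.4524, -0.3499, -0.2402]), np.float64(0.22022459025906527))
0.88 [ 0.5415 -0.2149  0.0053]
0.77 [ 0.5423 -0.1403  0.0032]
0.62 [ 0.5323 -0.0624 -0.0003]
0.62 [ 0.5462 -0.294   0.0028]
0.62 [0.5307 0.0125 0.0004]
```

Emit:
drive_tool([
  {"grip":0.8,"travel":[0.2,0.3,3],"spin":0},
  {"grip":0.8,"travel":[0.2,0.3,6],"spin":0},
  {"grip":0.8,"travel":[0.2,0.3,9],"spin":0},
  {"grip":0.8,"travel":[0.2,0.3,10],"spin":0},
  {"grip":0.8,"travel":[0.2,0.3,10],"spin":0},
  {"grip":0.8,"travel":[0.2,0.3,10],"spin":0},
  {"grip":0,"travel":[0.2,0.3,10],"spin":0},
  {"grip":0,"travel":[0.2,0.3,10],"spin":0},
  {"grip":0,"travel":[0.2,0.3,10],"spin":0},
  {"grip":0,"travel":[0.2,0.3,10],"spin":0},
  {"grip":0,"travel":[0.2,0.3,10],"spin":0},
  {"grip":0,"travel":[0.2,0.3,10],"spin":0},
  {"grip":0,"travel":[0.2,0.3,10],"spin":0},
  {"grip":0,"travel":[0.2,0.3,10],"spin":0},
  {"grip":0,"travel":[0.2,0.3,10],"spin":0},
])

```text
t: 9.95
tcp_pos: [0.4518, -0.3498, 0.025]
ee_rot: [[0.985, -0.175, 0.001], [-0.175, -0.985, -0.0], [0.001, -0.0, -1.0]]
contact_force: [-0.3, 2.0, 6.0]
gripper_width: 0.0173
```

```bash
python3 mv.py .452,-.349,.14,-.177  .541,-.216,.14,.04
python3 - <<'E'
from h import *
b=snap("side","s6")
cv2.imwrite("pics/s6z.png",cv2.resize(b[170:320,230:450,::-1],None,fx=3.5,fy=3.5,interpolation=cv2.INTER_CUBIC))
E
```

```text
t 9.95 tcp [ 0.4518 -0.3498  0.025 ] a -0.176 tilt 0.0015 w 0.0173 F [-0.3  2.   6. ] j [-0.09  0.5   0.84  1.9  -0.45  0.94  0.78]
(0.452, -0.349, 0.14, -0.177) travel [  0.02  -0.09 -11.5 ] spin 0.001
(0.541, -0.216, 0.14, 0.04) travel [  6.46 -14.74 -11.49] spin -0.216
```

View pics/s6z.png

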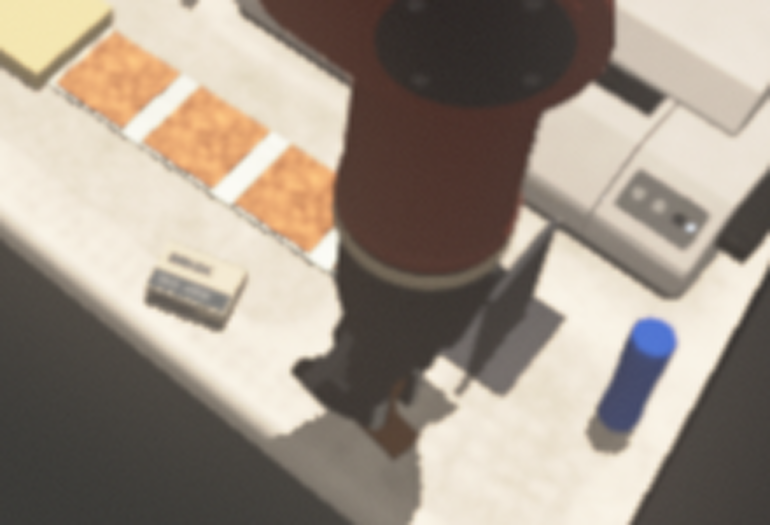

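Emit:
drive_tool([
  {"grip":0,"travel":[0,0,-3],"spin":0},
  {"grip":0,"travel":[0,0,-6],"spin":0},
  {"grip":0,"travel":[0,0,-9],"spin":0},
  {"grip":0,"travel":[0,0,-12],"spin":0},
  {"grip":0,"travel":[0,-3,-12.5],"spin":-0.05},
  {"grip":0,"travel":[0,-6,-12.5],"spin":-0.1},
  {"grip":0,"travel":[1,-9,-12.5],"spin":-0.16},
  {"grip":0,"travel":[3,-12,-12.5],"spin":-0.216},
  {"grip":0,"travel":[6.5,-14.7,-12.5],"spin":-0.216},
  {"grip":0,"travel":[6.5,-14.7,-12.5],"spin":-0.216},
  {"grip":0,"travel":[6.5,-14.7,-12.5],"spin":-0.216},
  {"grip":0,"travel":[6.5,-14.7,-12.5],"spin":-0.216},
  {"grip":0,"travel":[6.5,-14.7,-9],"spin":-0.216},
  {"grip":0,"travel":[6.5,-14.7,-6],"spin":-0.216},
  {"grip":0,"travel":[6.5,-14.7,-4],"spin":-0.216},
  {"grip":0,"travel":[6.5,-14.7,-3],"spin":-0.216},
  {"grip":0,"travel":[6.5,-14.7,-3],"spin":-0.216},
  {"grip":0,"travel":[6.5,-14.7,-3],"spin":-0.216},
])

```text
t: 11.5
tcp_pos: [0.5402, -0.2175, 0.055]
ee_rot: [[0.999, 0.038, -0.0], [0.038, -0.999, -0.0], [-0.0, 0.0, -1.0]]
contact_force: [0.4, 0.0, 0.4]
gripper_width: 0.0172
```

```bash
python3 mv.py  .541,-.216,.032,.04
python3 - <<'E'
from h import *
b=snap("side","s7")
cv2.imwrite("pics/s7z.png",cv2.resize(b[170:320,230:450,::-1],None,fx=3.5,fy=3.5,interpolation=cv2.INTER_CUBIC))
E
```

```text
t 11.5 tcp [ 0.5402 -0.2175  0.055 ] a 0.038 tilt 0.0005 w 0.0172 F [0.4 0.  0.4] j [-0.34  0.45  0.8   1.85 -0.38  0.99  0.66]
(0.541, -0.216, 0.032, 0.04) travel [ 0.08 -0.15  2.3 ] spin -0.002
```

View pics/s7z.png

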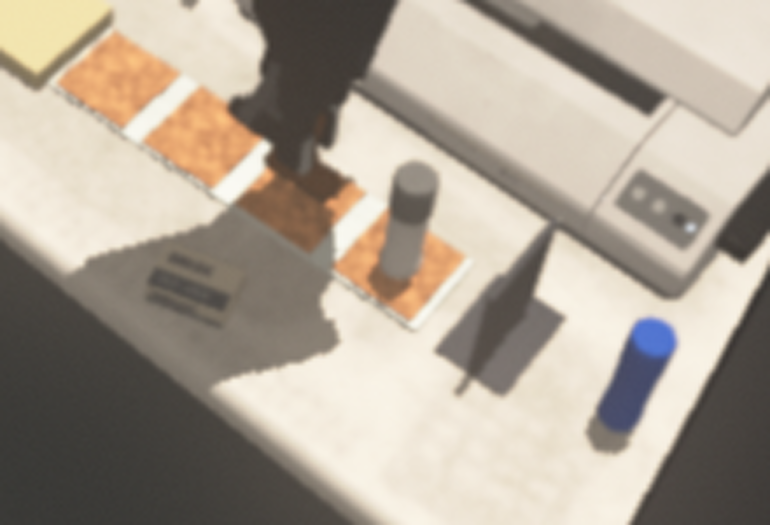

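Emit:
drive_tool([
  {"grip":0,"travel":[0.1,-0.1,1],"spin":0},
  {"grip":0,"travel":[0.1,-0.1,1.8],"spin":0},
  {"grip":0,"travel":[0.1,-0.1,2.2],"spin":0},
  {"grip":0,"travel":[0.1,-0.1,2.3],"spin":0},
  {"grip":0,"travel":[0.1,-0.1,2.3],"spin":0},
  {"grip":0,"travel":[0.1,-0.1,2.3],"spin":0},
  {"grip":0.2,"travel":[0.1,-0.1,2.3],"spin":0},
  {"grip":0.4,"travel":[0.1,-0.1,2.3],"spin":0},
  {"grip":0.8,"travel":[0.1,-0.1,2.3],"spin":0},
  {"grip":0.8,"travel":[0.1,-0.1,2.3],"spin":0},
  {"grip":0.8,"travel":[0.1,-0.1,2.3],"spin":0},
  {"grip":0.8,"travel":[0.1,-0.1,2.3],"spin":0},
  {"grip":0.8,"travel":[0.1,-0.1,0],"spin":0},
  {"grip":0.8,"travel":[0.1,-0.1,-3],"spin":0},
  {"grip":0.8,"travel":[0.1,-0.1,-6],"spin":0},
  {"grip":0.8,"travel":[0.1,-0.1,-6],"spin":0},
  {"grip":0.8,"travel":[0.1,-0.1,-6],"spin":0},
])

```text
t: 12.97
tcp_pos: [0.5427, -0.2158, 0.1159]
ee_rot: [[0.999, 0.04, 0.003], [0.04, -0.999, -0.0], [0.003, 0.0, -1.0]]
contact_force: [-0.0, 0.5, -0.4]
gripper_width: 0.0685
```

```bash
python3 mv.py  .450,-.2123,.10,.32 .450,-.2123,.002,.32
python3 - <<'E'
from fit import *
b=snap("side","s8")
cv2.imwrite("pics/s8z.png",cv2.resize(b[170:320,230:450,::-1],None,fx=3.5,fy=3.5,interpolation=cv2.INTER_CUBIC))
m=getmask("side","staple_box",[.45,-.212],z=.01)
if m is not None: print("staple",fit({"side":m},"staple_box",[.45,-.212],[0.3]))
E
```

```text
t 12.97 tcp [ 0.5427 -0.2158  0.1159] a 0.04 tilt 0.0033 w 0.0685 F [-0.   0.5 -0.4] j [-0.38  0.38  0.85  1.8  -0.32  1.1   0.61]
(0.45, -0.2123, 0.1, 0.32) travel [-9.26 -0.72  1.56] spin -0.28
(0.45, -0.2123, 0.002, 0.32) travel [-9.29 -0.72 11.36] spin -0.28
staple (array([ 0.4474, -0.2138,  0.3239]), np.float64(0.06869095794268344))
```

View pics/s8z.png

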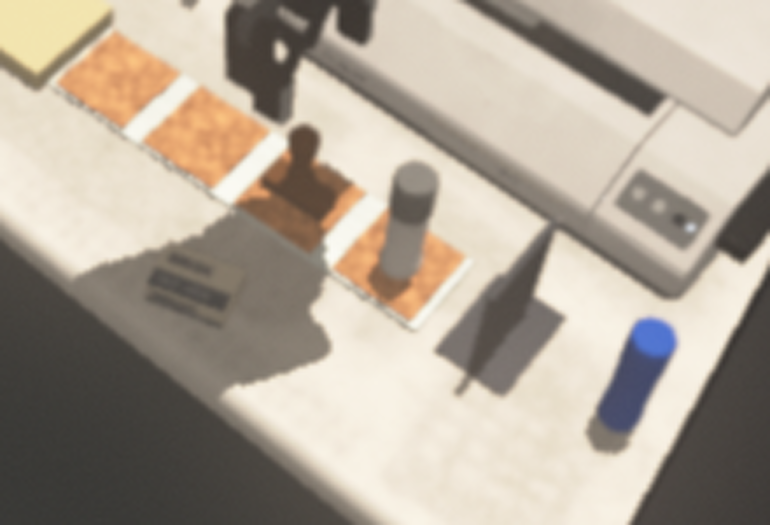

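Emit:
drive_tool([
  {"grip":0.8,"travel":[-3,-0.2,0],"spin":-0.1},
  {"grip":0.8,"travel":[-6,-0.5,0],"spin":-0.2},
  {"grip":0.8,"travel":[-9.3,-0.7,0],"spin":-0.28},
  {"grip":0.8,"travel":[-9.3,-0.7,2],"spin":-0.28},
  {"grip":0.8,"travel":[-9.3,-0.7,5],"spin":-0.28},
  {"grip":0.8,"travel":[-9.3,-0.7,8],"spin":-0.28},
  {"grip":0.8,"travel":[-9.3,-0.7,8],"spin":-0.28},
  {"grip":0.8,"travel":[-9.3,-0.7,8],"spin":-0.28},
  {"grip":0.8,"travel":[-9.3,-0.7,8],"spin":-0.28},
])

```text
t: 13.82
tcp_pos: [0.4484, -0.2127, 0.0349]
ee_rot: [[0.949, 0.314, -0.001], [0.314, -0.949, -0.001], [-0.001, 0.001, -1.0]]
contact_force: [-0.0, -0.3, -0.1]
gripper_width: 0.0681
```

```bash
python3 mv.py  .449,-.213,.003,.32
```

```text
t 13.82 tcp [ 0.4484 -0.2127  0.0349] a 0.319 tilt 0.0011 w 0.0681 F [-0.  -0.3 -0.1] j [-0.36  0.3   0.81  2.07 -0.28  0.88  0.93]
(0.449, -0.213, 0.003, 0.32) travel [0.05 0.04 3.19] spin -0.001
```

Emit:
drive_tool([
  {"grip":0.8,"travel":[0,0,1.5],"spin":0},
  {"grip":0.8,"travel":[0,0,2.5],"spin":0},
  {"grip":0.8,"travel":[0,0,3.2],"spin":0},
  {"grip":0.8,"travel":[0,0,3.2],"spin":0},
  {"grip":0.8,"travel":[0,0,3.2],"spin":0},
  {"grip":0,"travel":[0,0,3.2],"spin":0},
  {"grip":0,"travel":[0,0,3.2],"spin":0},
  {"grip":0,"travel":[0,0,3.2],"spin":0},
  {"grip":0,"travel":[0,0,3.2],"spin":0},
  {"grip":0,"travel":[0,0,3.2],"spin":0},
  {"grip":0,"travel":[0,0,3.2],"spin":0},
  {"grip":0,"travel":[0,0,3.2],"spin":0},
  {"grip":0,"travel":[0,0,3.2],"spin":0},
])

```text
t: 14.9
tcp_pos: [0.4489, -0.2124, 0.003]
ee_rot: [[0.949, 0.315, 0.001], [0.315, -0.949, -0.0], [0.001, 0.0, -1.0]]
contact_force: [-1.2, 0.1, 6.3]
gripper_width: 0.0351
```

```bash
python3 mv.py  .449,-.213,.08,.32 .5345,-.065,.08,.04
```

```text
t 14.9 tcp [ 0.4489 -0.2124  0.003 ] a 0.32 tilt 0.001 w 0.0351 F [-1.2  0.1  6.3] j [-0.32  0.36  0.78  2.09 -0.34  0.82  0.98]
(0.449, -0.213, 0.08, 0.32) travel [-0.    0.07 -7.7 ] spin 0.0
(0.5345, -0.065, 0.08, 0.04) travel [ 12.77 -11.29  -7.69] spin 0.28
```

Emit:
drive_tool([
  {"grip":0,"travel":[0,0,-2],"spin":0},
  {"grip":0,"travel":[0,0,-5],"spin":0},
  {"grip":0,"travel":[0,0,-8.5],"spin":0},
  {"grip":0,"travel":[2,-3,-8.5],"spin":0.1},
  {"grip":0,"travel":[4,-6,-8.5],"spin":0.2},
  {"grip":0,"travel":[7,-9,-8.5],"spin":0.28},
  {"grip":0,"travel":[10,-11,-8.5],"spin":0.28},
  {"grip":0,"travel":[12.8,-11.3,-8.5],"spin":0.28},
  {"grip":0,"travel":[12.8,-11.3,-8.5],"spin":0.28},
  {"grip":0,"travel":[12.8,-11.3,-8.5],"spin":0.28},
  {"grip":0,"travel":[12.8,-11.3,-6],"spin":0.28},
  {"grip":0,"travel":[12.8,-11.3,-3.5],"spin":0.28},
  {"grip":0,"travel":[12.8,-11.3,-2.5],"spin":0.28},
  {"grip":0,"travel":[12.8,-11.3,-2.5],"spin":0.28},
  {"grip":0,"travel":[12.8,-11.3,-2.5],"spin":0.28},
])

```text
t: 16.15
tcp_pos: [0.5338, -0.0655, 0.0277]
ee_rot: [[0.999, 0.039, -0.001], [0.039, -0.999, -0.0], [-0.001, 0.0, -1.0]]
contact_force: [0.7, 0.2, -0.4]
gripper_width: 0.0352
```

```bash
python3 mv.py  .5345,-.065,.010,.04
python3 - <<'E'
from h import *
b=snap("side","s9")
cv2.imwrite("pics/s9z.png",cv2.resize(b[150:300,180:400,::-1],None,fx=3.5,fy=3.5,interpolation=cv2.INTER_CUBIC))
E
```

```text
t 16.15 tcp [ 0.5338 -0.0655  0.0277] a 0.039 tilt 0.001 w 0.0352 F [ 0.7  0.2 -0.4] j [-0.6   0.39  0.75  1.98 -0.34  0.9   0.37]
(0.5345, -0.065, 0.01, 0.04) travel [ 0.07 -0.05  1.77] spin -0.001
```

View pics/s9z.png

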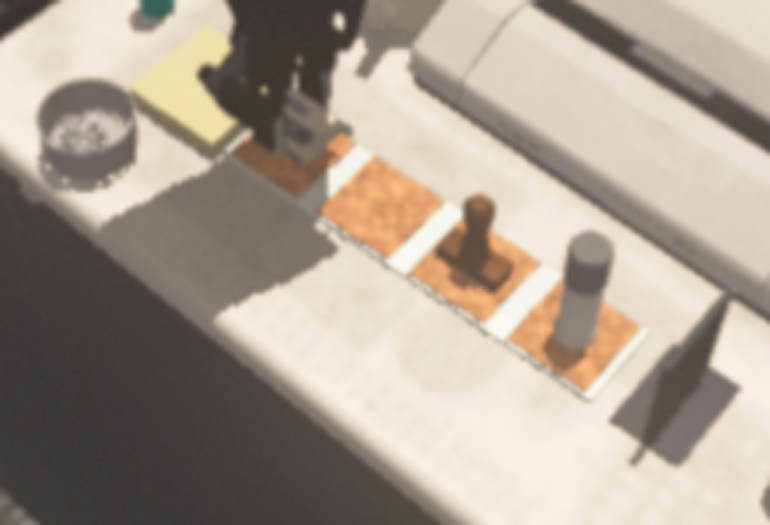

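Emit:
drive_tool([
  {"grip":0,"travel":[0,0,0.8],"spin":0},
  {"grip":0,"travel":[0,0,1.4],"spin":0},
  {"grip":0,"travel":[0,0,1.7],"spin":0},
  {"grip":0,"travel":[0,0,1.8],"spin":0},
  {"grip":0,"travel":[0,0,1.8],"spin":0},
  {"grip":0,"travel":[0,0,1.8],"spin":0},
  {"grip":0.45,"travel":[0,0,1.8],"spin":0},
  {"grip":0.6,"travel":[0,0,1.8],"spin":0},
  {"grip":0.8,"travel":[0,0,1.8],"spin":0},
  {"grip":0.8,"travel":[0,0,1.8],"spin":0},
  {"grip":0.8,"travel":[0,0,1.8],"spin":0},
  {"grip":0.8,"travel":[0,0,0],"spin":0},
  {"grip":0.8,"travel":[0,0,-3],"spin":0},
  {"grip":0.8,"travel":[0,0,-6],"spin":0},
  {"grip":1,"travel":[0,0,-8],"spin":0},
  {"grip":1,"travel":[0,0,-8],"spin":0},
])

```text
t: 17.53
tcp_pos: [0.5368, -0.0651, 0.1113]
ee_rot: [[0.999, 0.04, 0.006], [0.04, -0.999, 0.001], [0.006, -0.001, -1.0]]
contact_force: [1.6, -0.0, 0.1]
gripper_width: 0.0851
```

```bash
python3 mv.py  .4498,.0405,.10,1.57 .4498,.0405,.002,1.57
python3 - <<'E'
from fit import *
b=snap("side","s10")
cv2.imwrite("pics/s10z.png",cv2.resize(b[150:300,180:400,::-1],None,fx=3.5,fy=3.5,interpolation=cv2.INTER_CUBIC))
m=getmask("side","clip_tub",[.45,.04],z=.02)
if m is not None: print("tub",fit({"side":m},"clip_tub",[.45,.04],[0]))
E
```

```text
t 17.53 tcp [ 0.5368 -0.0651  0.1113] a 0.04 tilt 0.006 w 0.0851 F [ 1.6 -0.   0.1] j [-0.67  0.26  0.82  1.91 -0.22  1.05  0.28]
(0.4498, 0.0405, 0.1, 1.57) travel [ -8.28 -10.89   1.09] spin -1.53
(0.4498, 0.0405, 0.002, 1.57) travel [ -8.34 -10.89  10.89] spin -1.53
tub (array([0.4496, 0.0414, 0.1548]), np.float64(0.09319459715494076))
```

View pics/s10z.png

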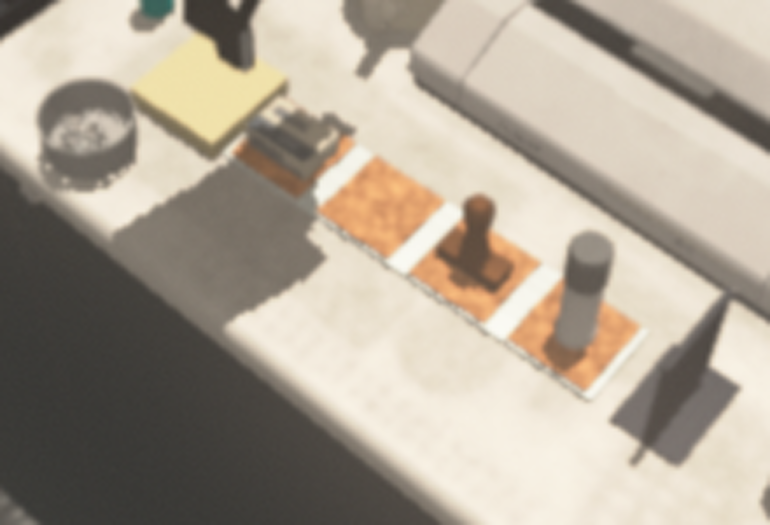

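Emit:
drive_tool([
  {"grip":1,"travel":[-2,-3,0],"spin":-0.12},
  {"grip":1,"travel":[-4,-5,0],"spin":-0.24},
  {"grip":1,"travel":[-6,-7,0],"spin":-0.36},
  {"grip":1,"travel":[-7,-9,0],"spin":-0.48},
  {"grip":1,"travel":[-8.3,-10.9,0],"spin":-0.6},
  {"grip":1,"travel":[-8.3,-10.9,0],"spin":-0.72},
  {"grip":1,"travel":[-8.3,-10.9,0],"spin":-0.84},
  {"grip":1,"travel":[-8.3,-10.9,0],"spin":-0.96},
  {"grip":1,"travel":[-8.3,-10.9,0],"spin":-1.08},
  {"grip":1,"travel":[-8.3,-10.9,0],"spin":-1.2},
  {"grip":1,"travel":[-8.3,-10.9,0],"spin":-1.32},
  {"grip":1,"travel":[-8.3,-10.9,0],"spin":-1.44},
  {"grip":1,"travel":[-8.3,-10.9,0],"spin":-1.53},
  {"grip":1,"travel":[-8.3,-10.9,0],"spin":-1.53},
  {"grip":1,"travel":[-8.3,-10.9,2],"spin":-1.53},
  {"grip":1,"travel":[-8.3,-10.9,4],"spin":-1.53},
  {"grip":1,"travel":[-8.3,-10.9,5],"spin":-1.53},
  {"grip":1,"travel":[-8.3,-10.9,5],"spin":-1.53},
  {"grip":1,"travel":[-8.3,-10.9,5],"spin":-1.53},
])

```text
t: 19.22
tcp_pos: [0.4465, 0.0406, 0.0569]
ee_rot: [[0.003, 1.0, -0.002], [1.0, -0.003, -0.001], [-0.001, -0.002, -1.0]]
contact_force: [0.1, 0.4, 0.4]
gripper_width: 0.0854
```

```bash
python3 mv.py  .4498,.041,.002,1.57
python3 - <<'E'
from fit import *
b=snap("side","s11");a=snap("top","t11")
cv2.imwrite("pics/s11z.png",cv2.resize(b[150:300,180:400,::-1],None,fx=3.5,fy=3.5,interpolation=cv2.INTER_CUBIC))
m=getmask("side","staple_box",[.535,-.065],z=.01)
if m is not None: print("staple",fit({"side":m},"staple_box",[.5345,-.065],[0.0],.007))
m=getmask("side","rubber_stamp",[.541,-.216],z=.02)
if m is not None: print("stamp",fit({"side":m},"rubber_stamp",[.541,-.216],[0.0],.007))
m=getmask("side","glue_stick",[.544,-.291],z=.05)
if m is not None: print("glue",fit({"side":m},"glue_stick",[.544,-.291],[0],.007))
E
```

```text
t 19.22 tcp [0.4465 0.0406 0.0569] a 1.568 tilt 0.0021 w 0.0854 F [0.1 0.4 0.4] j [-0.84  0.11  0.69  2.16 -0.09  0.9   1.47]
(0.4498, 0.041, 0.002, 1.57) travel [0.05 0.33 5.49] spin -0.002
staple (array([ 0.5344, -0.0642,  0.0733]), np.float64(0.06537198564973459))
stamp (array([ 0.5429, -0.2144, -0.0624]), np.float64(0.30225076194537775))
glue (array([ 0.5433, -0.2954,  0.0913]), np.float64(0.15653329280515513))
```

View pics/s11z.png

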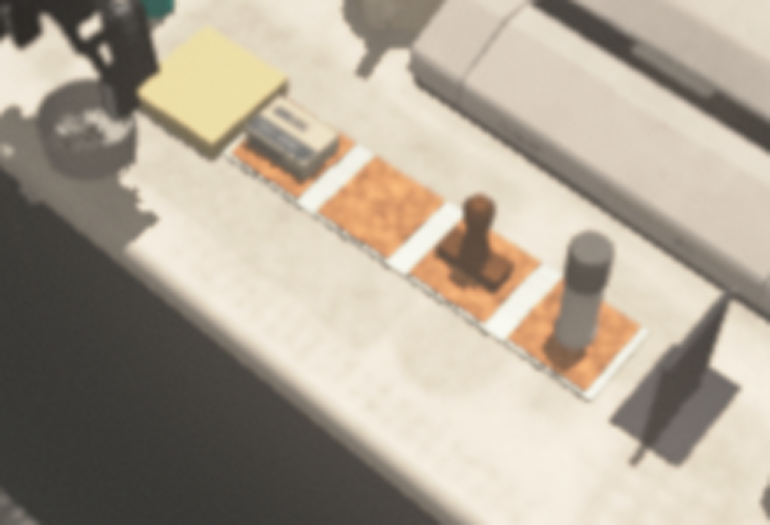

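Emit:
drive_tool([
  {"grip":1,"travel":[0,0.3,0],"spin":0},
  {"grip":1,"travel":[0,0.3,1],"spin":0},
  {"grip":1,"travel":[0,0.3,2.5],"spin":0},
  {"grip":1,"travel":[0,0.3,3.5],"spin":0},
  {"grip":1,"travel":[0,0.3,3.5],"spin":0},
  {"grip":1,"travel":[0,0.3,3.5],"spin":0},
])

```text
t: 19.97
tcp_pos: [0.4495, 0.0405, 0.0217]
ee_rot: [[0.001, 1.0, -0.002], [1.0, -0.001, -0.001], [-0.001, -0.002, -1.0]]
contact_force: [-0.5, 0.2, -0.8]
gripper_width: 0.0853
```

Emit:
drive_tool([
  {"grip":1,"travel":[0,0,1],"spin":0},
  {"grip":1,"travel":[0,0,1.6],"spin":0},
  {"grip":1,"travel":[0,0,2],"spin":0},
  {"grip":1,"travel":[0,0,2],"spin":0},
  {"grip":1,"travel":[0,0,2],"spin":0},
])

```text
t: 20.38
tcp_pos: [0.4499, 0.0408, 0.0021]
ee_rot: [[0.001, 1.0, -0.0], [1.0, -0.001, -0.0], [-0.0, -0.0, -1.0]]
contact_force: [0.8, 0.2, -0.3]
gripper_width: 0.0855
```

Emit:
drive_tool([
  {"grip":0,"travel":[0,0,0],"spin":0},
  {"grip":0,"travel":[0,0,0],"spin":0},
  {"grip":0,"travel":[0,0,0],"spin":0},
  {"grip":0,"travel":[0,0,0],"spin":0},
  {"grip":0,"travel":[0,0,0],"spin":0},
  {"grip":0,"travel":[0,0,0],"spin":0},
  {"grip":0,"travel":[0,0,-2],"spin":0},
  {"grip":0,"travel":[0,0,-5],"spin":0},
  {"grip":0,"travel":[0,0,-8],"spin":0},
  {"grip":0,"travel":[0,0,-10],"spin":0},
  {"grip":0,"travel":[0,0,-10],"spin":0},
  {"grip":0,"travel":[0,0,-10],"spin":0},
])

```text
t: 21.38
tcp_pos: [0.4508, 0.0415, 0.1033]
ee_rot: [[0.0, 1.0, 0.002], [1.0, -0.0, 0.002], [0.002, 0.002, -1.0]]
contact_force: [0.3, 0.3, -1.3]
gripper_width: 0.0637
```

```bash
python3 mv.py  .5375,-.1405,.10,.04
python3 - <<'E'
from fit import *
b=snap("side","s12")
cv2.imwrite("pics/s12z.png",cv2.resize(b[130:280,150:370,::-1],None,fx=3.5,fy=3.5,interpolation=cv2.INTER_CUBIC))
E
```

```text
t 21.38 tcp [0.4508 0.0415 0.1033] a 1.57 tilt 0.0032 w 0.0637 F [ 0.3  0.3 -1.3] j [-0.87  0.03  0.7   2.11 -0.02  1.01  1.41]
(0.5375, -0.1405, 0.1, 0.04) travel [-18.19   8.68   0.32] spin 1.53
```

View pics/s12z.png

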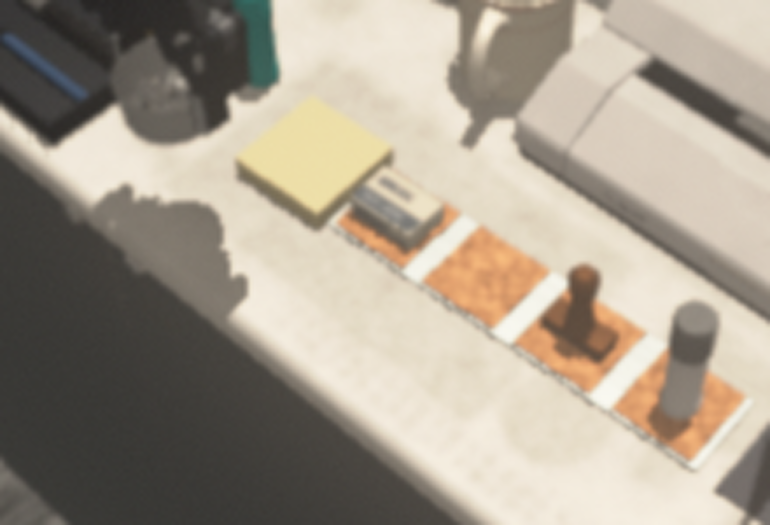

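Emit:
drive_tool([
  {"grip":0,"travel":[-2,0,0],"spin":0.1},
  {"grip":0,"travel":[-4,0,0],"spin":0.2},
  {"grip":0,"travel":[-6,0.5,0],"spin":0.32},
  {"grip":0,"travel":[-8,1,0],"spin":0.44},
  {"grip":0,"travel":[-10,2,0],"spin":0.56},
  {"grip":0,"travel":[-12,3,0],"spin":0.68},
  {"grip":0,"travel":[-14,4,0],"spin":0.8},
  {"grip":0,"travel":[-16,5,0],"spin":0.92},
  {"grip":0,"travel":[-18.2,6,0],"spin":1.04},
  {"grip":0,"travel":[-18.2,7,0],"spin":1.16},
  {"grip":0,"travel":[-18.2,8.7,0],"spin":1.28},
  {"grip":0,"travel":[-18.2,8.7,0],"spin":1.4},
  {"grip":0,"travel":[-18.2,8.7,0],"spin":1.53},
  {"grip":0,"travel":[-18.2,8.7,0],"spin":1.53},
  {"grip":0,"travel":[-18.2,8.7,2],"spin":1.53},
  {"grip":0,"travel":[-18.2,8.7,4],"spin":1.53},
  {"grip":0,"travel":[-18.2,8.7,6],"spin":1.53},
  {"grip":0,"travel":[-18.2,8.7,6],"spin":1.53},
  {"grip":0,"travel":[-18.2,8.7,6],"spin":1.53},
])

```text
t: 23.02
tcp_pos: [0.5356, -0.1413, 0.0413]
ee_rot: [[0.999, 0.042, -0.003], [0.042, -0.999, -0.0], [-0.003, 0.0, -1.0]]
contact_force: [-0.4, -0.4, 0.3]
gripper_width: 0.0637
```

```bash
python3 mv.py  .5375,-.1405,.0095,.04
python3 - <<'E'
from fit import *
b=snap("side","s13");snap("top","t13")
cv2.imwrite("pics/s13z.png",cv2.resize(b[150:300,200:420,::-1],None,fx=3.5,fy=3.5,interpolation=cv2.INTER_CUBIC))
for n in ("side","top"):
  m=getmask(n,"clip_tub",[.5375,-.1405],z=.05)
  if m is not None: print(n,"tub",m.sum(),fit({n:m},"clip_tub",[.5375,-.1405],[0],.042))
E
```

```text
t 23.02 tcp [ 0.5356 -0.1413  0.0413] a 0.042 tilt 0.0031 w 0.0637 F [-0.4 -0.4  0.3] j [-0.58  0.47  0.93  1.93 -0.45  0.97  0.61]
(0.5375, -0.1405, 0.0095, 0.04) travel [ 0.2  -0.07  3.18] spin 0.002
side tub 446.0 (array([ 0.5391, -0.1412,  0.1385]), np.float64(0.9562824257720479))
```

View pics/s13z.png

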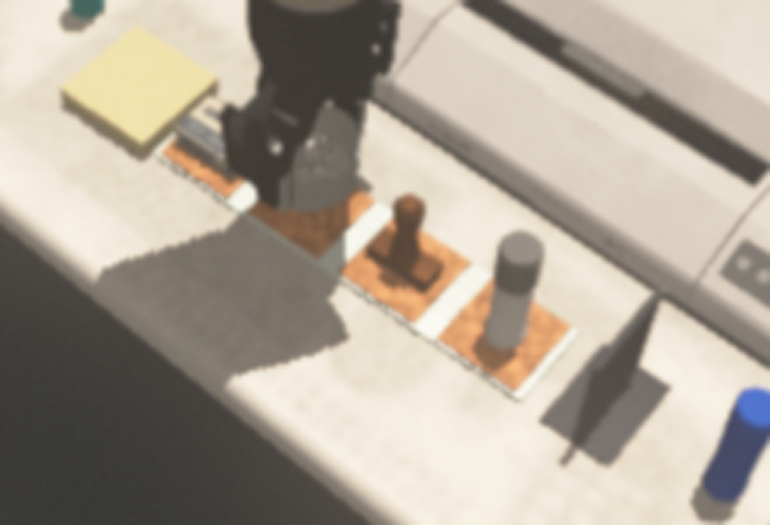

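Emit:
drive_tool([
  {"grip":0,"travel":[0.2,0,1],"spin":0},
  {"grip":0,"travel":[0.2,0,2],"spin":0},
  {"grip":0,"travel":[0.2,0,2.7],"spin":0},
  {"grip":0,"travel":[0.2,0,3.0],"spin":0},
  {"grip":0,"travel":[0.2,0,3.15],"spin":0},
  {"grip":0,"travel":[0.2,0,3.2],"spin":0},
  {"grip":0,"travel":[0.2,0,3.2],"spin":0},
])

```text
t: 23.8
tcp_pos: [0.5388, -0.1412, 0.0103]
ee_rot: [[0.999, 0.04, -0.0], [0.04, -0.999, 0.0], [-0.0, -0.0, -1.0]]
contact_force: [0.6, 0.4, -0.8]
gripper_width: 0.0642
```

Emit:
drive_tool([
  {"grip":0,"travel":[0,0,0.1],"spin":0},
  {"grip":0,"travel":[0,0,0.1],"spin":0},
  {"grip":0,"travel":[0,0,0.15],"spin":0},
  {"grip":0,"travel":[0,0,0.15],"spin":0},
])

```text
t: 24.13
tcp_pos: [0.5389, -0.1412, 0.01]
ee_rot: [[0.999, 0.04, -0.0], [0.04, -0.999, 0.001], [-0.0, -0.001, -1.0]]
contact_force: [-8.1, 2.6, 20.9]
gripper_width: 0.064
```

Contact (21 N). Release and rise.

Emit:
drive_tool([
  {"grip":0.8,"travel":[0,0,0],"spin":0},
  {"grip":0.9,"travel":[0,0,0],"spin":0},
  {"grip":1,"travel":[0,0,0],"spin":0},
  {"grip":1,"travel":[0,0,0],"spin":0},
  {"grip":1,"travel":[0,0,0],"spin":0},
  {"grip":1,"travel":[0,0,0],"spin":0},
  {"grip":1,"travel":[0,0,-1],"spin":0},
  {"grip":1,"travel":[0,0,-3],"spin":0},
  {"grip":1,"travel":[0,0,-6],"spin":0},
  {"grip":1,"travel":[0,0,-10],"spin":0},
  {"grip":1,"travel":[0,0,-14],"spin":0},
  {"grip":1,"travel":[-6,-4,-15],"spin":0},
  {"grip":1,"travel":[-8,-8,-15],"spin":0},
  {"grip":1,"travel":[-8,-12,-15],"spin":0},
  {"grip":1,"travel":[-8,-16,-15],"spin":0},
  {"grip":1,"travel":[-8,-20,-15],"spin":0},
  {"grip":1,"travel":[-8,-24,-15],"spin":0},
  {"grip":1,"travel":[-8,-24,-15],"spin":0},
])

```text
t: 25.63
tcp_pos: [0.4485, 0.099, 0.1597]
ee_rot: [[0.999, 0.042, 0.001], [0.042, -0.999, 0.003], [0.001, -0.003, -1.0]]
contact_force: [0.8, 0.0, 0.4]
gripper_width: 0.0853
```

```bash
python3 mv.py
python3 - <<'E'
from fit import *
b=snap("side","s14");a=snap("top","t14")
cv2.imwrite("pics/s14z.png",cv2.resize(b[150:300,180:400,::-1],None,fx=3.5,fy=3.5,interpolation=cv2.INTER_CUBIC))
cv2.imwrite("pics/t14z.png",cv2.resize(a[150:260,150:420,::-1],None,fx=2.96,fy=2.96,interpolation=cv2.INTER_CUBIC))
for q,p in(("staple_box",[.5345,-.065]),("clip_tub",[.5375,-.1405]),("rubber_stamp",[.541,-.216]),("glue_stick",[.544,-.291])):
  for n in("side","top"):
    m=getmask(n,q,p,z=.02)
    if m is not None: print(n,q,*fit({n:m},q,p,[0.0],.007))
for n in("side","top"):
  for r in optics.mark_of(n,"sticky_notes"): print(n,r["confidence"],c2w(n,r["point"]))
E
```

```text
t 25.63 tcp [0.4485 0.099  0.1597] a 0.042 tilt 0.0032 w 0.0853 F [0.8 0.  0.4] j [-1.23 -0.06  0.91  2.04  0.05  1.14 -0.3 ]
side staple_box [ 0.5342 -0.0654  0.0513] 0.06020369299786907
top staple_box [ 0.5351 -0.0634  0.0568] 0.10271172400511114
side clip_tub [ 0.541  -0.1364  0.0882] 0.14495036655951243
side rubber_stamp [ 0.5418 -0.2147  0.0619] 0.15272662408740506
top rubber_stamp [ 0.5421 -0.2121  0.1424] 0.17303099915093884
side glue_stick [ 0.5441 -0.2939  0.265 ] 0.06740315719621211
top glue_stick [ 0.5446 -0.2906  0.3305] 0.13128342479467392
side 0.92 [0.5296 0.0101 0.0009]
top 0.78 [0.5339 0.0142 0.0001]
top 0.7 [ 0.536  -0.0676  0.0101]
top 0.45 [ 0.5385 -0.138   0.006 ]
```

View pics/s14z.png

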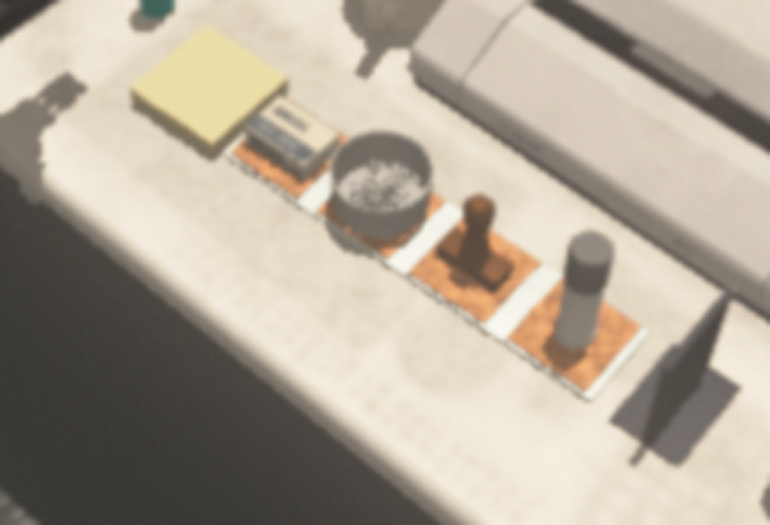

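View pics/t14z.png

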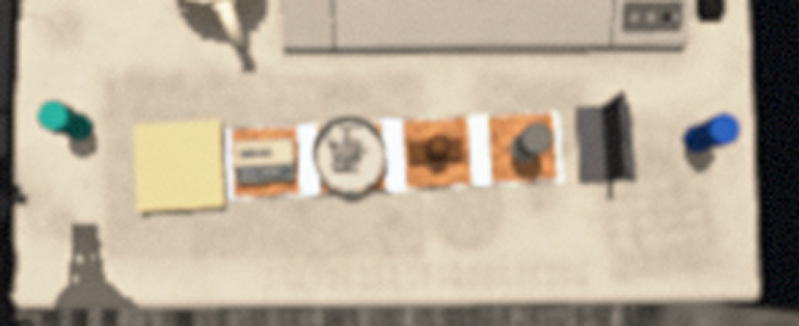

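Run:
```python
from h import *
for n in("side","top"):
  for r in optics.mark_of(n,"clip_tub"): print(n,r["confidence"],c2w(n,r["point"]))
print(workorder.finish_job())
```

```text
side 0.64 [ 0.53684806 -0.13721457  0.00705382]
top 0.74 [ 0.54016483 -0.20941133  0.00732834]
top 0.69 [ 0.54233247 -0.13722947  0.00753171]
the job is handed in; nothing more can be done
None
```

I placed all four supplies on the cork pads in order of height, counting from the bookend: glue stick, rubber stamp, clip tub, staple box. I handed the job in at about 26 s of the 96 s allowed. No verdict was reported.

My last checks used the side and top pictures, with outline fits and network marks:

| Item | Distance from pad centre (limit 13 mm) |
|---|---|
| Glue stick | about 3 mm |
| Rubber stamp | about 2 to 4 mm |
| Clip tub | about 3 to 6 mm |
| Staple box | about 2 mm |

- **Standing:** In the pictures all four look upright. I did not measure their tilt or height separately, except that the marks put the tub's underside at about 7 mm, the height of the pad top.
- **Sticky notes:** They moved no more than the few millimetres the measurement can be off. The pictures look the same before and after.
- **Robot:** The gripper is open and well clear of everything.

**Checks that failed or disagreed:**
- The top camera gave no outline of the tub at the end, only a mark.
- That camera also reported a second "tub" at the stamp's position, which is a false detection.
- For the glue stick and the stamp, the two cameras differed by about 3 mm.
- The tub touched its pad about 1 mm higher than I expected, with a brief 21 N push.

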